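# Put the specimens back in their cradles

## Task

Put the three fossil bones and the glass vial away, each in the wooden cradle whose recess matches its outline: the bones lying flat and lengthwise in their recesses, the vial standing upright in the round one, all fully down on the felt. Set each one down gently without dropping it, let go of it, and leave the tin and the loupe where they are.

Things in the scene. Friction and masses are not known exactly. Their poses are not given: they have to be found in the camera images.
- rib: Piece of fossil rib: the long, slim olive-brown stick-like bone, 22 wide x 103 long x 16 mm high, about 18 g, lying loose on the table. Origin: centre of its underside; z up, its length along y and its width along x.
- phalanx: Fossil finger bone: the short, slim brown bone, 21 wide x 51 long x 16 mm high, about 14 g, lying loose on the table. Origin: centre of its underside; z up, its length along y and its width along x.
- ankle_bone: Fossil ankle bone: the broad, thick dark brown bone, 47 wide x 61 long x 26 mm high, about 27 g, lying loose on the table. Origin: centre of its underside; z up, its length along y and its width along x.
- vial: Round glass sample vial with a pale grey cap, standing upright, 23 mm diameter, 58 mm high, about 30 g, loose. Origin: centre of its underside; z up along the vial.
- rib_cradle: Cradle of the rib. Light wooden board 80 (x) x 130 (y) x 14 mm high, flat, fixed to the table, blank brass plate on its -y end. In the middle of its top a 6 mm deep recess with a grey felt floor 8 mm above the underside. Origin: centre of the underside, below the recess centre; z up. Recess: long narrow rectangle, 34 (x) x 115 mm (y).
- phalanx_cradle: Cradle of the finger bone. Light wooden board 80 (x) x 130 (y) x 14 mm high, flat, fixed to the table, blank brass plate on its -y end. In the middle of its top a 6 mm deep recess with a grey felt floor 8 mm above the underside. Origin: centre of the underside, below the recess centre; z up. Recess: short narrow rectangle, 33 (x) x 63 mm (y).
- ankle_cradle: Cradle of the ankle bone. Light wooden board 80 (x) x 130 (y) x 14 mm high, flat, fixed to the table, blank brass plate on its -y end. In the middle of its top a 6 mm deep recess with a grey felt floor 8 mm above the underside. Origin: centre of the underside, below the recess centre; z up. Recess: broad rectangle, 59 (x) x 73 mm (y).
- vial_cradle: Cradle of the vial. Light wooden board 80 (x) x 130 (y) x 14 mm high, flat, fixed to the table, blank brass plate on its -y end. In the middle of its top a 6 mm deep recess with a grey felt floor 8 mm above the underside. Origin: centre of the underside, below the recess centre; z up. Recess: circle of 36 mm diameter.
- tin: Bystander: round white tin with a red lid, 62 mm diameter, 26 mm high, loose, standing among the work. Origin: centre of its underside.
- loupe: Bystander: closed metal folding loupe, 34 x 67 x 14 mm, loose, standing among the work. Origin: centre of its underside.

How it is judged:
At the end, for the whole second after the job is handed in: Each bone and the vial rests released in its own cradle: origin within 14 mm of the recess centre (horizontally), under 10.5 mm above the board's underside (felt at 8 mm), tilt under 0.15 rad, each bone's length within 0.35 rad of its recess's, at rest (under 0.02 m/s) (horizontal distance between rib and rib_cradle below 0.014 m and z of rib in the frame of rib_cradle below 0.0105 m and angle between each of rib, phalanx, ankle_bone, vial's own z axis and vertical below 0.15 rad and linear speed of each of rib, phalanx, ankle_bone, vial below 0.02 m/s and contact force between each of rib, phalanx, ankle_bone, vial and the fingers below 0.05 N and angle between the y axis of rib and the y axis of rib_cradle, either way round below 0.35 rad and horizontal distance between phalanx and phalanx_cradle below 0.014 m and z of phalanx in the frame of phalanx_cradle below 0.0105 m and angle between the y axis of phalanx and the y axis of phalanx_cradle, either way round below 0.35 rad and horizontal distance between ankle_bone and ankle_cradle below 0.014 m and z of ankle_bone in the frame of ankle_cradle below 0.0105 m and angle between the y axis of ankle_bone and the y axis of ankle_cradle, either way round below 0.35 rad and horizontal distance between vial and vial_cradle below 0.014 m and z of vial in the frame of vial_cradle below 0.0105 m); the robot touches nothing.
It fails at once if a specimen or the vial is dropped or thrown (moves faster than 0.8 m/s while out of the fingers) ((linear speed of rib above 0.8 m/s and contact force between rib and the fingers below 0.01 N) or (linear speed of phalanx above 0.8 m/s and contact force between phalanx and the fingers below 0.01 N) or (linear speed of ankle_bone above 0.8 m/s and contact force between ankle_bone and the fingers below 0.01 N) or (linear speed of vial above 0.8 m/s and contact force between vial and the fingers below 0.01 N)).
It fails at once if the tin or the loupe is moved by more than 20 mm (distance of any of tin, loupe from where it was at the start of the episode above 0.02 m).
It also fails if it takes over 102 s, if anything falls off the work surface, if the arm or the gripper's body presses on something with over 40 N, if the wrist force passes 120 N, or if a joint passes its speed limit or range.

## Robot

A 6-joint arm with a two-finger parallel gripper is mounted at the origin on the work surface; the furniture and walls round the work are solid. World frame = base frame: x ahead of the robot, y to its left, z up, the work surface at z = 0. Lengths are in m, angles in rad, forces in N, time in s.
With the tool pointing down it reaches from about 0.325 to 0.875 m from the base axis. Payload 4.4 kg.
Tool frame: the origin (TCP) lies on the centre line of the jaws, within the pads' length; the fingertips stand 11 mm ahead of it and the grasp point (between the pads) lies 8 mm behind it; z points along the fingers, y is the line along which they close (so a half turn about z gives the same grasp; the last joint's range is limited). The gripper opens to 85 mm and grips with 20 to 120 N. Pads are 22 mm wide; open, the fingers measure 114 mm over their backs; the gripper's body (76 mm by 85 mm) begins 54 mm behind the grasp point. The pads swing forward as they close: fully open they stand 13 mm farther back than shut.
Start: joints at [-1.458, 0.207, 1.542, -0, 1.393, -0.15], TCP at [0.149, -0.555, 0.242] pointing down, gripper open.
Joint ranges: [-2.73, 2.73], [-0.86, 2.22], [0.23, 2.46], [-1.11, 4.25], [0.08, 2.63], [-2.82, 2.82]. Speed limits (rad/s): [2.79, 2.79, 3.14, 3.14, 3.14, 3.14].

## Interface

Orientations are given as a rotation vector (axis times angle).
In Python, from cell import bot, imaging gives the robot as it stands.
- The arm moves only by the tool apply_moves, never from a script. Its argument "increments" is a list of rows, each a list of 3 entries, a list of its own where there are three numbers: the shift along the tool's x, y, z in mm, then the turn, a rotation vector about the tool's x, y, z in units of 8 degrees (1.0 is 8 degrees), then the opening, from -1 (shut) to 1 (fully open). A call has 1 to 12 rows; each row shifts and turns the commanded pose from where the row before left it, along the tool's axes as they then stand; what a row does not reach is not made up. A row lasts 1/10 s, in which the tool goes at most 50 mm and 8.59 degrees, less where a joint would pass 70% of its speed; a pose out of reach is approached as far as the arm can. A call with a gripper value outside its range is refused whole. The fingers move at their own pace and stop on an object; "newtons" is the grip in N (left out, the last holds). Time passes only in rows, so rows that do not move let the fingers close. It gives the time, the measured TCP pose, the force, the opening and the grip force at its end, in the units of the state.
- bot.observe(): the state, without advancing time (a new reading comes with each control period).
- imaging.grab_frame(name): name is "side" or "top"; returns the picture (384x512x3 uint8, red, green, blue); there is no depth.
- imaging.get_calibration(name): a dict with "fovy" (degrees; the focal length in pixels is half the picture's height over the tangent of half this angle, whatever the lens; pixels are square), "cx", "cy" (the principal point, pixels), "D" ([k1, k2, p1, p2, k3] as OpenCV has them; the pictures are not rectified), "cam_to_world" (4x4, takes a point from camera to world coordinates). Camera axes: x right, y up, looking along -z (the intrinsics and any distortion apply to the point x, -y, -z); pixel columns grow to the right and rows downward; lengths in m; the calibration is good to about 2 mm. A picture is of the moment at which its call begins. get_calibration takes no time and is no camera call.
- bot.finish_job(): hands the job in; it is judged then, once.
The state is a dict: "time_s": time; "joint_pos": joint angles; "joint_vel": joint speeds; "effort": joint torques, N m; "ee_pos": TCP position; "orientation": TCP orientation; "force": force on the tool from outside, world axes, zero at the start; "ft_torque": the same for the moment, N m; "width": finger opening in m; "gripper_force": force on a finger pad.
Only numpy, scipy, OpenCV 4.12 (cv2) and the standard library are available. Lean on these libraries where they do the work, as an engineer would, in place of code of your own. Each camera call takes 0.05 s, during which the arm holds its last target. There are 200 camera calls.

## Working session

There is one attempt and no reset: what is moved stays moved. The work goes in short steps, Python scripts to look and compute and a tool call to move; the robot and the scene stay as the last step left them, time stands still between calls to the robot, and variables do not carry over. Pictures are saved under pics/ and viewed, at most 14 in all, crops included, and the job is handed in when it is done.

Besides the shell and the picture viewer there is one more tool, called after "Request:" as name(argument=value, ...) on one line, values as JSON. apply_moves: Moves the arm, as the interface text tells. Its arguments: {"type":"object","properties":{"increments":{"type":"array"},"newtons":{"type":"number"}},"required":["increments"]}

```bash
mkdir -p pics; ls; python3 - <<'E'
from cell import bot, imaging
import cv2
for n in("top","side"):
    im=imaging.grab_frame(n); cv2.imwrite(f"pics/{n}0.png",im[:,:,::-1]); print(imaging.get_calibration(n))
print(bot.observe())
E
```

```text
pics
{'fovy': 49.885918935006444, 'cx': 255.15403765170313, 'cy': 197.06258471014806, 'D': array([0.0163526, 0.       , 0.       , 0.       , 0.       ]), 'cam_to_world': array([[ 0.00910109,  0.99854154, -0.05321627,  0.49286811],
       [-0.99995487,  0.00923314,  0.00223605,  0.0095931 ],
       [ 0.00272414,  0.05319351,  0.99858051,  0.99242468],
       [ 0.        ,  0.        ,  0.        ,  1.        ]])}
{'fovy': 51.212181850126775, 'cx': 257.88507748961393, 'cy': 194.245613360743, 'D': array([0.02919226, 0.        , 0.        , 0.        , 0.        ]), 'cam_to_world': array([[ 0.93423681,  0.19723061, -0.29715598,  0.27233891],
       [-0.35643433,  0.48712672, -0.79728422, -0.74962182],
       [-0.01249623,  0.85076886,  0.52539147,  0.52165548],
       [ 0.        ,  0.        ,  0.        ,  1.        ]])}
{'time_s': 0.1, 'joint_pos': array([-1.45851785e+00,  2.07361153e-01,  1.54283096e+00, -7.58271137e-06,
        1.39352256e+00, -1.50526125e-01]), 'joint_vel': array([-1.75142760e-03, -2.62860528e-03, -1.59733540e-03, -6.61425412e-05,
        2.95929189e-04,  6.71621655e-04]), 'effort': array([-2.57303636e-04, -3.84090006e+01, -2.92548555e+01, -2.49872446e-04,
        4.83083219e-03, -7.88686151e-06]), 'ee_pos': array([ 0.14927495, -0.55458577,  0.24121747]), 'orientation': array([-3.11240564e+00, -4.11349645e-01, -5.19859033e-05]), 'force': array([-0.09576424,  0.35947909,  0.22555128]), 'ft_torque': array([ 0.01775761, -0.03984008, -0.03239787]), 'gripper_force': 0.0, 'width': 0.0855151459997646}
```

View pics/top0.png

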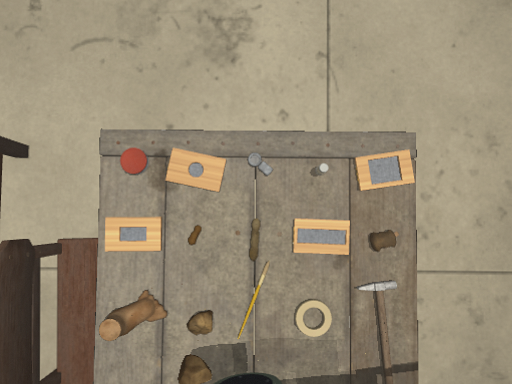

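View pics/side0.png

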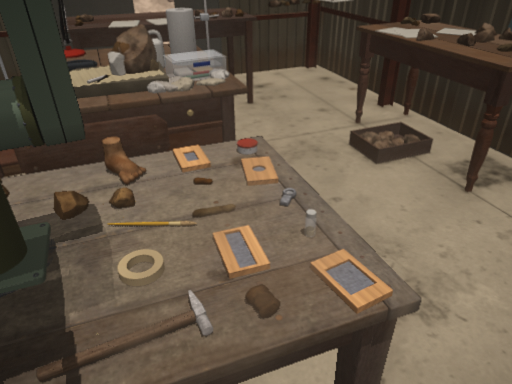

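The top view shows:

| Item | Pixel |
|---|---|
| rib | (254,240) |
| phalanx | (194,235) |
| ankle bone | (382,240) |
| vial | (322,168) |
| vial cradle | (195,170) |
| phalanx cradle | (133,234) |
| rib cradle | (322,237) |
| ankle cradle | (385,170) |
| tin | (133,160) |
| loupe | (258,163) |

The side view agrees with these. Next I'll measure by colour masks.

```bash
cat > h.py <<'E'
import numpy as np, cv2
from cell import bot, imaging
from scipy.spatial.transform import Rotation as R
def cast(n,px,z):
    c=imaging.get_calibration(n); f=192/np.tan(np.radians(c["fovy"]/2))
    K=np.array([[f,0,c["cx"]],[0,f,c["cy"]],[0,0,1]])
    u=cv2.undistortPoints(np.float64(px).reshape(-1,1,2),K,c["D"]).reshape(-1,2)
    T=c["cam_to_world"]; d=np.c_[u[:,0],-u[:,1],-np.ones(len(u))]@T[:3,:3].T; o=T[:3,3]
    return o+d*((z-o[2])/d[:,2])[:,None]
def rect(n,cnt,z):
    P=cast(n,cnt.reshape(-1,2),z)[:,:2]
    (cx,cy),(w,h),a=cv2.minAreaRect((P*1000).astype(np.float32))
    if w>h: w,h,a=h,w,a-90
    # long side direction angle from world x
    return np.round([cx,cy,w,h,(a+90+90)%180-90],1)
def blobs(m,lo=25):
    cs,_=cv2.findContours(m.astype(np.uint8),cv2.RETR_EXTERNAL,cv2.CHAIN_APPROX_NONE)
    return [c for c in cs if cv2.contourArea(c)>lo]
E
python3 - <<'E'
from h import *
im=cv2.imread("pics/top0.png"); S=3
x0,y0,x1,y1=98,140,420,265
c=im[y0:y1,x0:x1]
g=cv2.resize(c,None,fx=4,fy=4,interpolation=cv2.INTER_CUBIC)
hsv=cv2.cvtColor(g,cv2.COLOR_BGR2HSV); i=g.astype(int)
B,G,Rr=i[...,0],i[...,1],i[...,2]
masks={"wood":((Rr>150)&(Rr-B>55),.014),"felt":((B>=Rr+2)&(B>60)&(B<170),.008),"dark":((hsv[...,1]>105)&(hsv[...,2]<125),.008),"red":((Rr-G>70)&(G<80),.026),"bright":((Rr>165)&(Rr-B<40),.058)}
out=g.copy()
for (k,(m,z)),col in zip(masks.items(),[(0,255,0),(255,0,0),(0,255,255),(255,255,0),(255,0,255)]):
    for b in blobs(cv2.morphologyEx(m.astype(np.uint8),cv2.MORPH_OPEN,np.ones((3,3))),250):
        px=(b.reshape(-1,2)+.5)/4-.5+[x0,y0]
        print(k,np.round(px.mean(0)),rect("top",px,z)); cv2.drawContours(out,[b],-1,col,1)
cv2.imwrite("pics/m0.png",cv2.resize(out,(800,310)))
E
```

```text
wood [321. 236.] [ 454.3 -148.9   82.   132.7   88.4]
wood [132. 234.] [456.2 295.6  81.  132.  -88.9]
wood [385. 170.] [ 613.2 -299.7   82.3  132.5  -80.9]
wood [195. 169.] [610.1 150.4  81.7 132.3  78.2]
wood [133. 160.] [630.4 299.4  59.8  59.9 -43.8]
felt [321. 236.] [ 454.2 -149.6   30.   110.3   88.4]
felt [133. 234.] [456.1 296.9  28.9  59.1 -89.5]
felt [196. 169.] [610.4 150.8  30.1  30.6 -89.4]
felt [384. 170.] [ 614.2 -300.9   55.3   69.3  -81. ]
dark [253. 252.] [413.3  11.6  17.9  33.7  -5.5]
dark [379. 243.] [ 438.2 -286.    23.8   33.2    4.5]
dark [194. 235.] [455.  151.9  18.8  48.3 -23.4]
red [133. 160.] [628.3 294.9  58.8  58.9  21.2]
bright [418. 257.] [ 412.1 -359.7    5.6   34.6   -0.8]
bright [324. 167.] [ 6.126e+02 -1.479e+02  1.880e+01  1.890e+01  5.000e-01]
bright [ 98. 161.] [622.3 363.8   4.   63.9   1.6]
bright [418. 182.] [ 579.4 -359.5   10.2  195.8   -0.6]
```

View pics/m0.png

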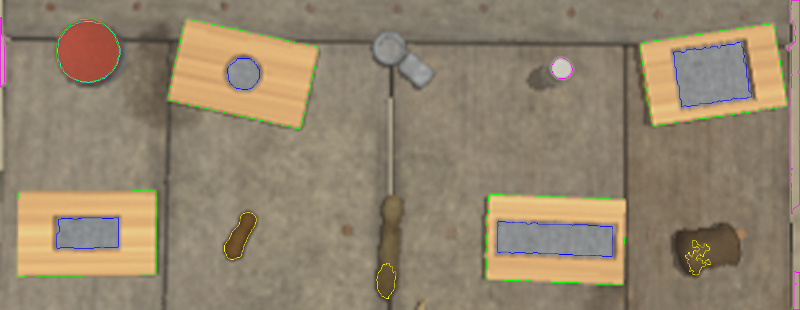

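Boards come out at 82x132 mm as expected, and the phalanx and vial cap are found. The rib (375-405, 190-300 in the crop) and the ankle bone (672-742, 222-278) need a better mask, so I'll use GrabCut.

```bash
python3 - <<'E'
from h import *
im=cv2.imread("pics/top0.png")
x0,y0=98,140
g=cv2.resize(im[140:265,98:420],None,fx=4,fy=4,interpolation=cv2.INTER_CUBIC)
out=g.copy()
for k,(a,b,c,d),z in [("rib",(370,186,410,302),.010),("ank",(664,216,750,284),.016),("phal",(216,204,264,268),.010)]:
    s=1/.621; r=(int(a*s),int(b*s),int((c-a)*s),int(min((d-b)*s,499-b*s)))
    m=np.zeros(g.shape[:2],np.uint8)
    cv2.grabCut(g,m,r,np.zeros((1,65)),np.zeros((1,65)),6,cv2.GC_INIT_WITH_RECT)
    mm=cv2.morphologyEx(((m==1)|(m==3)).astype(np.uint8),cv2.MORPH_OPEN,np.ones((9,9)))
    for q in blobs(mm,300):
        px=(q.reshape(-1,2)+.5)/4-.5+[x0,y0]
        print(k,np.round(px.mean(0)),rect("top",px,z)); cv2.drawContours(out,[q],-1,(0,255,255),1)
cv2.imwrite("pics/m1.png",cv2.resize(out[280:,400:1240],None,fx=.95,fy=.95))
E
```

```text
rib [254. 239.] [444.8   9.   23.8 100.3  -3.8]
ank [382. 240.] [ 445.7 -291.4   47.4   67.9  -78.2]
phal [194. 235.] [454.9 151.5  22.4  51.7 -23.8]
```

View pics/m1.png

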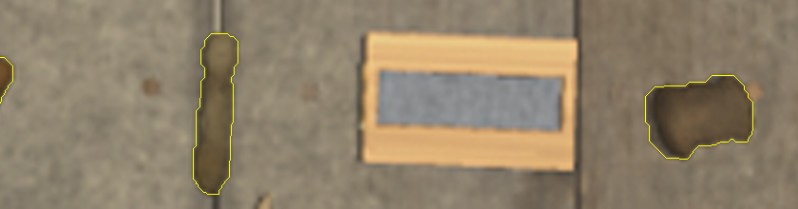

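The outlines fit: the rib at (444.8, 9), -4°. The ankle's left edge takes in its shadow (68 mm against 61 mm), so I put its centre at about (446, -294.5), -79°. Next comes a small planner that gives tool-axis distances.

```bash
cat >> h.py <<'E'
def plan(x,y,z,psi):
    """print turn (units, about tool z) then shift in the turned tool's axes (mm), target mm/deg, tool down"""
    s=bot.observe(); p=s["ee_pos"]*1000; A=R.from_rotvec(s["orientation"])
    c,n=np.cos(np.radians(psi)),np.sin(np.radians(psi))
    T=np.array([[c,n,0],[n,-c,0],[0,0,-1.]])
    rv=(A.inv()*R.from_matrix(T)).as_rotvec()
    print("t %.2f"%s["time_s"],"at",np.round(p,1),"yaw %.1f"%np.degrees(np.arctan2(*A.as_matrix()[[1,0],0])),
     "turn",np.round(np.degrees(rv)/8,2),"shift",np.round(T.T@(np.array([x,y,z])-p),1),
     "F",np.round(s["force"],1),"w %.4f gf %.1f"%(s["width"],s["gripper_force"]))
E
python3 -c "
from h import *
plan(446,-294.5,120,101)"
```

```text
t 0.10 at [ 149.3 -554.6  241.2] yaw 15.1 turn [-1.000e-02 -1.000e-02 -1.074e+01] shift [198.7 340.9 121.2] F [-0.1  0.4  0.2] w 0.0855 gf 0.0
```

Request:
apply_moves(increments=[[[0,0,0],[0,0,-1],1],[[0,0,0],[0,0,-1],1],[[0,0,0],[0,0,-1],1],[[0,0,0],[0,0,-1],1],[[0,0,0],[0,0,-1],1],[[0,0,0],[0,0,-1],1],[[0,0,0],[0,0,-1],1],[[0,0,0],[0,0,-1],1],[[0,0,0],[0,0,-1],1],[[0,0,0],[0,0,-1],1],[[0,0,0],[0,0,-0.74],1]], newtons=30)

```text
time_s: 1.2
ee_pos: [0.1493, -0.5548, 0.2416]
orientation: [-1.992, -2.428, -0.001]
force: [-0.6, -0.3, 0.4]
width: 0.0853
gripper_force: 0.0
```

Request:
apply_moves(increments=[[[20,34,12],[0,0,0],1],[[20,34,12],[0,0,0],1],[[20,34,12],[0,0,0],1],[[20,34,12],[0,0,0],1],[[20,34,12],[0,0,0],1],[[20,34,12],[0,0,0],1],[[20,34,12],[0,0,0],1],[[20,34,12],[0,0,0],1],[[20,34,12],[0,0,0],1],[[20,34,12],[0,0,0],1],[[0,0,0],[0,0,0],1],[[0,0,0],[0,0,0],1]])

```text
time_s: 2.4
ee_pos: [0.445, -0.2932, 0.1215]
orientation: [-1.995, -2.425, 0.001]
force: [-0.0, -0.4, 0.4]
width: 0.0853
gripper_force: 0.0
```

```bash
python3 - <<'E'
from h import *
plan(446,-294.5,20,101)
im=imaging.grab_frame("side"); cv2.imwrite("pics/s1.png",cv2.resize(im[150:350,130:400],None,fx=2.9,fy=2.9)[:,:,::-1])
E
```

```text
t 2.40 at [ 445.  -293.2  121.5] yaw 101.1 turn [-0.01 -0.01  0.01] shift [ -1.5   0.8 101.5] F [-0.  -0.4  0.4] w 0.0853 gf 0.0
```

View pics/s1.png

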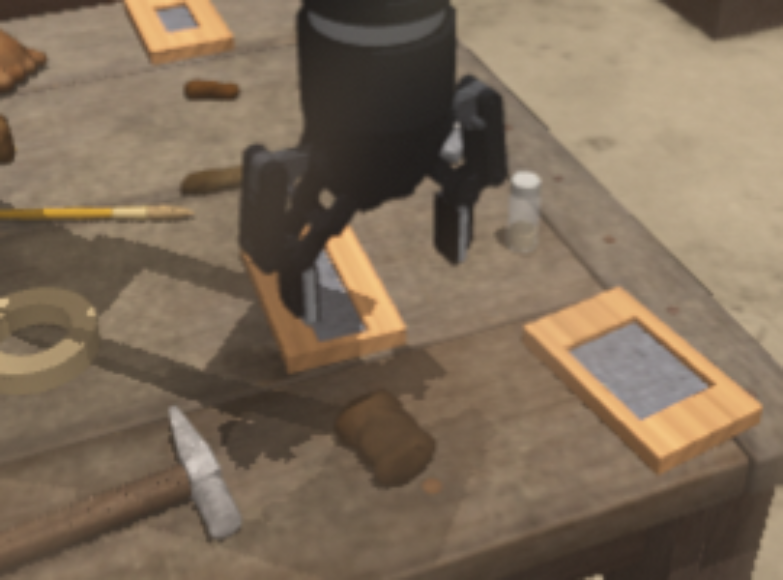

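The side view has the gripper open squarely above the ankle bone (bone at crop pixel (388,437)), and the hammer is clear of it. Descending and gripping.

Request:
apply_moves(increments=[[[-1.5,1,30],[0,0,0],1],[[0,0,30],[0,0,0],1],[[0,0,25],[0,0,0],1],[[0,0,16],[0,0,0],1],[[0,0,0],[0,0,0],1],[[0,0,0],[0,0,0],-1],[[0,0,0],[0,0,0],-1],[[0,0,0],[0,0,0],-1],[[0,0,0],[0,0,0],-1],[[0,0,0],[0,0,0],-1],[[0,0,0],[0,0,0],-1]], newtons=30)

```text
time_s: 3.55
ee_pos: [0.4473, -0.2967, 0.0231]
orientation: [1.996, 2.422, -0.001]
force: [-1.8, 0.2, 6.6]
width: 0.0413
gripper_force: 27.7
```

Request:
apply_moves(increments=[[[0,0,-10],[0,0,0],-1],[[0,0,-20],[0,0,0],-1],[[0,0,-20],[0,0,0],-1],[[0,0,0],[0,0,0],-1]])

```text
time_s: 3.95
ee_pos: [0.4485, -0.2972, 0.0747]
orientation: [1.994, 2.418, -0.0]
force: [-0.2, -0.5, 0.4]
width: 0.0407
gripper_force: 27.3
```

```bash
python3 - <<'E'
from h import *
plan(613.5,-300,70,99)
im=imaging.grab_frame("side"); cv2.imwrite("pics/s2.png",cv2.resize(im[150:350,130:400],None,fx=2.9,fy=2.9)[:,:,::-1])
E
```

```text
t 3.95 at [ 448.5 -297.2   74.7] yaw 101.0 turn [0.03 0.04 0.25] shift [-28.6 162.5   4.7] F [-0.2 -0.5  0.4] w 0.0407 gf 27.3
```

View pics/s2.png

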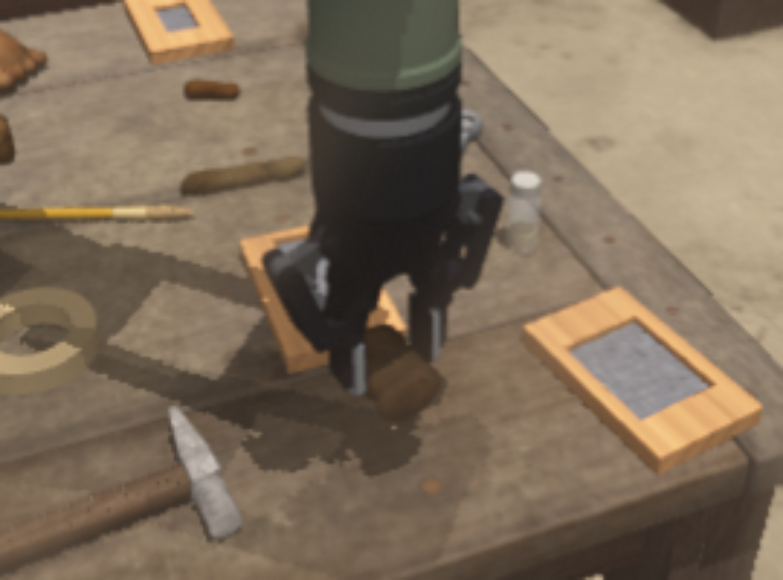

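The ankle bone is held, with an opening of 41 mm and the bone at crop pixel (400,372). I'll check where it sits in the hand from its -y end, at (440,382) lifted and (433,440) before lifting.

```bash
python3 - <<'E'
from h import *
f=lambda u,v:[130+u/2.9,150+v/2.9]
print(cast("side",[f(433,440),f(395,486),f(338,425)],.010)*1000)
print(cast("side",[f(443,382),f(397,419)],.062)*1000)
E
```

```text
[[ 472.03985722 -309.87591687   10.        ]
 [ 438.77442359 -333.23638763   10.        ]
 [ 424.41791451 -278.44250408   10.        ]]
[[ 473.90385368 -317.53120795   62.        ]
 [ 439.7716351  -333.88082277   62.        ]]
```

The bone sits within about 2 mm of the tool centre. Carrying it to its cradle.

Request:
apply_moves(increments=[[[0,0,0],[0,0,0.25],-1],[[-4,23,0],[0,0,0],-1],[[-5,28,0],[0,0,0],-1],[[-5,28,0],[0,0,0],-1],[[-5,28,0],[0,0,0],-1],[[-5,28,0],[0,0,0],-1],[[-4,24,0],[0,0,0],-1],[[0,0,0],[0,0,0],-1],[[0,0,0],[0,0,0],-1]])

```text
time_s: 4.9
ee_pos: [0.6069, -0.2975, 0.0695]
orientation: [-2.038, -2.387, 0.001]
force: [-0.6, 0.5, -1.0]
width: 0.0407
gripper_force: 27.4
```

```bash
python3 -c "
from h import *
plan(612.5,-301,33,99)"
```

```text
t 4.90 at [ 606.9 -297.5   69.5] yaw 99.0 turn [-0.02 -0.01  0.  ] shift [-4.3  5.  36.5] F [-0.6  0.5 -1. ] w 0.0407 gf 27.4
```

Request:
apply_moves(increments=[[[-4,5,10],[0,0,0],-1],[[0,0,10],[0,0,0],-1],[[0,0,8],[0,0,0],-1],[[0,0,4],[0,0,0],-1],[[0,0,2],[0,0,0],-1],[[0,0,0],[0,0,0],-1],[[0,0,0],[0,0,0],-1]])

```text
time_s: 5.6
ee_pos: [0.6136, -0.3017, 0.0377]
orientation: [2.04, 2.388, 0.0]
force: [-0.2, 1.1, -0.8]
width: 0.0407
gripper_force: 27.4
```

```bash
python3 - <<'E'
from h import *
plan(612.5,-301,31,99)
im=imaging.grab_frame("side"); cv2.imwrite("pics/s3.png",cv2.resize(im[150:350,230:430],None,fx=2.9,fy=2.9)[:,:,::-1])
E
```

```text
t 5.60 at [ 613.6 -301.7   37.7] yaw 99.0 turn [ 0.  0. -0.] shift [ 0.8 -0.9  6.7] F [-0.2  1.1 -0.8] w 0.0407 gf 27.4
```

View pics/s3.png

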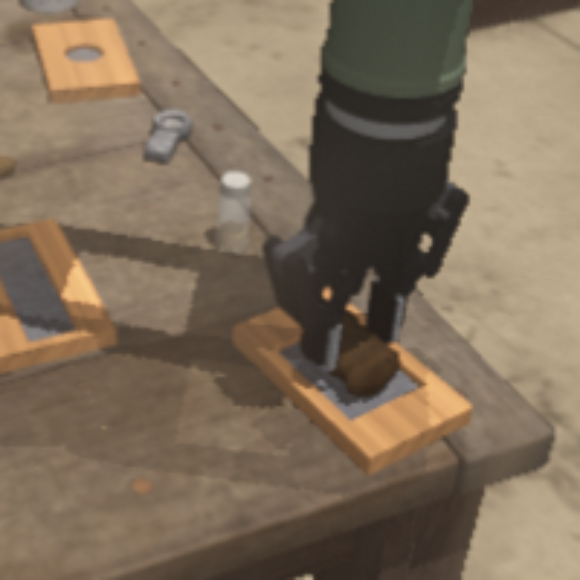

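The bone sits over the felt between the recess walls (bone at crop pixel (362,365)). Lowering in small steps.

Request:
apply_moves(increments=[[[1,-1,2],[0,0,0],-1],[[0,0,2],[0,0,0],-1],[[0,0,1],[0,0,0],-1],[[0,0,1],[0,0,0],-1],[[0,0,0],[0,0,0],-1]])

```text
time_s: 6.15
ee_pos: [0.6122, -0.3007, 0.0313]
orientation: [2.041, 2.388, 0.0]
force: [0.1, 0.9, -0.6]
width: 0.0409
gripper_force: 27.5
```

Request:
apply_moves(increments=[[[0,0,1],[0,0,0],-1],[[0,0,0],[0,0,0],-1]])

```text
time_s: 6.35
ee_pos: [0.6123, -0.3007, 0.0312]
orientation: [-2.041, -2.388, 0.0]
force: [-1.9, 2.8, 5.0]
width: 0.0412
gripper_force: 28.6
```

Request:
apply_moves(increments=[[[0,0,1],[0,0,0],-1],[[0,0,0],[0,0,0],-1]])

```text
time_s: 6.55
ee_pos: [0.6123, -0.3007, 0.0312]
orientation: [-2.041, -2.389, 0.0]
force: [-3.9, 1.7, 8.8]
width: 0.0405
gripper_force: 29.9
```

Contact came at z=31.2 mm, as predicted for the felt. Releasing and rising.

Request:
apply_moves(increments=[[[0,0,-1],[0,0,0],-1],[[0,0,-0.5],[0,0,0],0.3],[[0,0,0],[0,0,0],0.6],[[0,0,0],[0,0,0],1],[[0,0,0],[0,0,0],1],[[0,0,-20],[0,0,0],1],[[0,0,-35],[0,0,0],1],[[0,0,-40],[0,0,0],1],[[0,0,-20],[0,0,0],1],[[0,0,0],[0,0,0],1]])

```text
time_s: 7.55
ee_pos: [0.6149, -0.3024, 0.151]
orientation: [2.034, 2.381, 0.002]
force: [0.5, 0.9, -0.0]
width: 0.0856
gripper_force: 0.0
```

```bash
python3 - <<'E'
from h import *
plan(612.6,-147.9,150,90)
im=imaging.grab_frame("side"); cv2.imwrite("pics/s4.png",cv2.resize(im[190:350,270:430],None,fx=3.5,fy=3.5)[:,:,::-1])
E
```

```text
t 7.55 at [ 614.9 -302.4  151. ] yaw 99.0 turn [0.05 0.04 1.12] shift [154.5  -2.3   1. ] F [ 0.5  0.9 -0. ] w 0.0856 gf 0.0
```

View pics/s4.png

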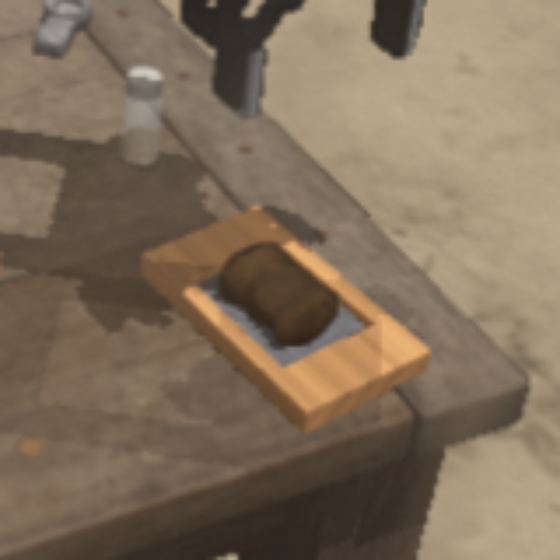

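The ankle bone lies in its recess, crop pixel (280,295), perhaps a little toward the far end. I'll move to above the vial and check it from the top.

Request:
apply_moves(increments=[[[0,0,0],[0,0,1],1],[[0,0,0],[0.05,0.05,0.12],1],[[31,0,0],[0,0,0],1],[[40,-1,0],[0,0,0],1],[[40,-1,0],[0,0,0],1],[[40,0,0],[0,0,0],1],[[4,0,0],[0,0,0],1],[[0,0,0],[0,0,0],1]])

```text
time_s: 8.4
ee_pos: [0.6094, -0.1442, 0.1453]
orientation: [-2.208, -2.217, 0.002]
force: [1.0, -0.2, -0.4]
width: 0.0856
gripper_force: 0.0
```

```bash
python3 - <<'E'
from h import *
plan(612.6,-147.9,60,90)
im=imaging.grab_frame("side"); a=cv2.resize(im[130:290,230:390],None,fx=2.5,fy=2.5)
t=imaging.grab_frame("top"); b=cv2.resize(t[135:215,345:425],None,fx=5,fy=5)
cv2.imwrite("pics/s5.png",np.hstack([a,b])[:,:,::-1]); cv2.imwrite("pics/top1.png",t[:,:,::-1])
E
```

```text
t 8.40 at [ 609.4 -144.2  145.3] yaw 90.2 turn [-0.07 -0.05  0.03] shift [-3.7  3.2 85.3] F [ 1.  -0.2 -0.4] w 0.0856 gf 0.0
```

View pics/s5.png

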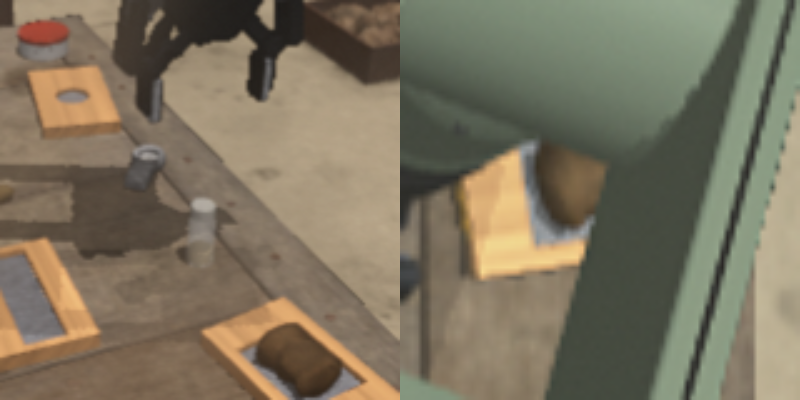

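The ankle bone shows felt at its left end and looks seated; I'll check again later when the arm is clear. The vial is at side pixel (311,212). Now grasping it.

Request:
apply_moves(increments=[[[-3.5,3,10],[0,0,0],1],[[0,0,30],[0,0,0],1],[[0,0,30],[0,0,0],1],[[0,0,25],[0,0,0],1],[[0,0,12],[0,0,0],1],[[0,0,0],[0,0,0],1]])

```text
time_s: 9.1
ee_pos: [0.6103, -0.1489, 0.0368]
orientation: [-2.212, -2.21, 0.004]
force: [-0.5, 0.4, 0.6]
width: 0.0856
gripper_force: 0.0
```

```bash
python3 - <<'E'
from h import *
print(cast("side",[[311.2,212]],.058)*1000)
plan(612.6,-147.9,35,90)
E
```

```text
[[ 611.15217505 -151.675644     58.        ]]
t 9.10 at [ 610.3 -148.9   36.8] yaw 89.9 turn [-0.09 -0.06 -0.01] shift [1.  2.3 1.8] F [-0.5  0.4  0.6] w 0.0856 gf 0.0
```

Request:
apply_moves(increments=[[[0,2,0],[-0.09,-0.06,0],1],[[0,0,0],[0,0,0],1],[[0,0,0],[0,0,0],-1],[[0,0,0],[0,0,0],-1],[[0,0,0],[0,0,0],-1],[[0,0,0],[0,0,0],-1],[[0,0,0],[0,0,0],-1],[[0,0,0],[0,0,0],-1],[[0,0,0],[0,0,0],-1],[[0,0,0],[0,0,0],-1]], newtons=30)

```text
time_s: 10.1
ee_pos: [0.6145, -0.1484, 0.04]
orientation: [2.217, 2.218, 0.005]
force: [-0.4, -0.5, 2.4]
width: 0.0216
gripper_force: 31.5
```

Request:
apply_moves(increments=[[[0,0,-5],[0,0,0],-1],[[0,0,-15],[0,0,0],-1],[[0,0,-20],[0,0,0],-1],[[0,0,-10],[0,0,0],-1],[[0,0,0],[0,0,0],-1]])

```text
time_s: 10.6
ee_pos: [0.6161, -0.1491, 0.0929]
orientation: [2.214, 2.215, 0.008]
force: [0.2, -0.7, 0.3]
width: 0.0218
gripper_force: 31.5
```

```bash
python3 - <<'E'
from h import *
plan(610.2,150.5,85,90)
im=imaging.grab_frame("side"); a=cv2.resize(im[110:270,230:390],None,fx=3,fy=3)
cv2.imwrite("pics/s6.png",a[:,:,::-1])
E
```

```text
t 10.60 at [ 616.1 -149.1   92.9] yaw 90.0 turn [0.08 0.03 0.  ] shift [299.6  -5.9   7.9] F [ 0.2 -0.7  0.3] w 0.0218 gf 31.5
```

View pics/s6.png

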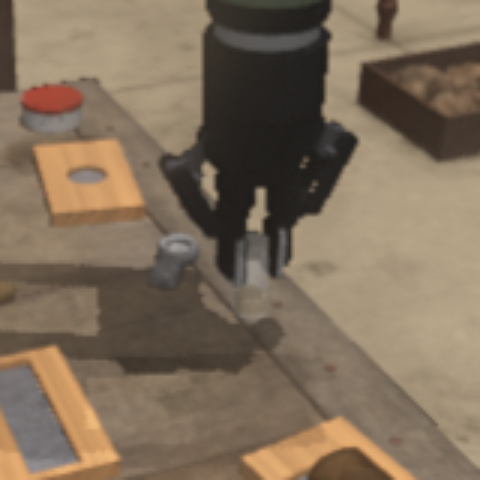

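The vial is held upright (crop pixel (258,280)). Carrying it across.

Request:
apply_moves(increments=[[[12,0,0],[0,0,0],-1],[[24,0,0],[0,0,0],-1],[[30,-1,0],[0,0,0],-1],[[30,-1,0],[0,0,0],-1],[[30,-1,0],[0,0,0],-1],[[30,-1,0],[0,0,0],-1],[[30,-1,0],[0,0,0],-1],[[30,-1,0],[0,0,0],-1],[[30,0,0],[0,0,0],-1],[[25,0,0],[0,0,0],-1],[[18,0,0],[0,0,0],-1],[[10,0,0],[0,0,0],-1]])

```text
time_s: 11.85
ee_pos: [0.6069, 0.1526, 0.0883]
orientation: [2.217, 2.221, 0.002]
force: [-0.6, 0.3, -0.5]
width: 0.0218
gripper_force: 31.5
```

Request:
apply_moves(increments=[[[0,0,0],[0,0,0],-1],[[0,0,0],[0,0,0],-1]])

```text
time_s: 12.05
ee_pos: [0.6079, 0.1501, 0.089]
orientation: [2.218, 2.218, 0.003]
force: [-1.5, 0.4, 0.9]
width: 0.0218
gripper_force: 31.5
```

```bash
python3 - <<'E'
from h import *
plan(610.2,150.5,53,90)
E
```

```text
t 12.05 at [607.9 150.1  89. ] yaw 90.0 turn [0.04 0.01 0.  ] shift [ 0.4  2.3 36. ] F [-1.5  0.4  0.9] w 0.0218 gf 31.5
```

Request:
apply_moves(increments=[[[0,2,10],[0,0,0],-1],[[0,0,10],[0,0,0],-1],[[0,0,8],[0,0,0],-1],[[0,0,4],[0,0,0],-1],[[0,0,2],[0,0,0],-1],[[0,0,0],[0,0,0],-1],[[0,0,0],[0,0,0],-1]])

```text
time_s: 12.75
ee_pos: [0.6105, 0.1507, 0.0556]
orientation: [2.217, 2.218, 0.005]
force: [-0.0, 0.6, 0.0]
width: 0.0218
gripper_force: 31.5
```

```bash
python3 - <<'E'
from h import *
plan(610.2,150.5,48,90)
im=imaging.grab_frame("side"); a=cv2.resize(im[100:220,190:310],None,fx=4,fy=4)
cv2.imwrite("pics/s7.png",a[:,:,::-1])
E
```

```text
t 12.75 at [610.5 150.7  55.6] yaw 90.0 turn [0.04 0.01 0.  ] shift [-0.2 -0.3  7.6] F [-0.   0.6  0. ] w 0.0218 gf 31.5
```

View pics/s7.png

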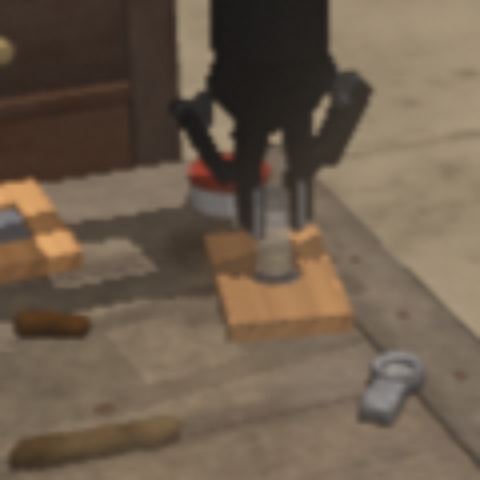

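The vial bottom, crop pixel (275,270), is over the round recess. Lowering the last 7 mm.

Request:
apply_moves(increments=[[[0,0,3],[0,0,0],-1],[[0,0,2],[0,0,0],-1],[[0,0,1],[0,0,0],-1],[[0,0,0],[0,0,0],-1]])

```text
time_s: 13.2
ee_pos: [0.61, 0.1506, 0.049]
orientation: [2.218, 2.219, 0.004]
force: [-0.7, 0.2, -0.4]
width: 0.0217
gripper_force: 31.5
```

Request:
apply_moves(increments=[[[0,0,1],[0,0,0],-1],[[0,0,0],[0,0,0],-1]])

```text
time_s: 13.4
ee_pos: [0.6102, 0.1506, 0.0482]
orientation: [2.218, 2.218, 0.004]
force: [0.2, 0.1, -0.3]
width: 0.0219
gripper_force: 31.5
```

Request:
apply_moves(increments=[[[0,0,1],[0,0,0],-1],[[0,0,0],[0,0,0],-1]])

```text
time_s: 13.6
ee_pos: [0.6104, 0.1506, 0.048]
orientation: [2.217, 2.218, 0.005]
force: [-1.6, -0.3, 3.7]
width: 0.022
gripper_force: 31.8
```

The vial is on the felt at z=48, as predicted. Releasing and rising.

Request:
apply_moves(increments=[[[0,0,-0.5],[0,0,0],-0.3],[[0,0,0],[0,0,0],0],[[0,0,0],[0,0,0],0.5],[[0,0,0],[0,0,0],1],[[0,0,0],[0,0,0],1],[[0,0,0],[0,0,0],1],[[0,0,-20],[0,0,0],1],[[0,0,-35],[0,0,0],1],[[0,0,-35],[0,0,0],1],[[0,0,-20],[0,0,0],1],[[0,0,0],[0,0,0],1]])

```text
time_s: 14.7
ee_pos: [0.6127, 0.1512, 0.1626]
orientation: [2.214, 2.214, 0.016]
force: [-0.7, -0.7, -0.0]
width: 0.0854
gripper_force: 0.0
```

Request:
apply_moves(increments=[[[0,0,0],[0,0,-1],1],[[0,0,0],[0,0,-1],1],[[0,0,0],[0,0,-1],1],[[0,0,0],[0,0,-1],1],[[0,0,0],[0,0,-1],1],[[0,0,0],[0,0,-1],1],[[0,0,0],[0,0,-1],1],[[0,0,0],[0,0,-1],1],[[0,0,0],[0,0,-0.25],1],[[0,0,0],[0,0,0],1]])

```text
time_s: 15.7
ee_pos: [0.6085, 0.1506, 0.1558]
orientation: [0.653, 3.07, -0.002]
force: [0.1, -0.2, 0.3]
width: 0.0855
gripper_force: 0.0
```

```bash
python3 - <<'E'
from h import *
plan(455,151.5,80,156)
E
```

```text
t 15.70 at [608.5 150.6 155.8] yaw 156.0 turn [-0.    0.02  0.  ] shift [140.6 -61.6  75.8] F [ 0.1 -0.2  0.3] w 0.0855 gf 0.0
```

Request:
apply_moves(increments=[[[24,-10,0],[0,0,0],1],[[32,-14,10],[0,0,0],1],[[32,-14,18],[0,0,0],1],[[32,-14,24],[0,0,0],1],[[20.5,-9.5,24],[0,0,0],1],[[0,0,0],[0,0,0],1],[[0,0,0],[0,0,0],1]])

```text
time_s: 16.4
ee_pos: [0.4567, 0.1516, 0.0807]
orientation: [0.652, 3.068, -0.001]
force: [0.0, 0.0, 0.8]
width: 0.0856
gripper_force: 0.0
```

```bash
python3 - <<'E'
from h import *
plan(455,151.5,17,156)
im=imaging.grab_frame("side"); a=cv2.resize(im[120:240,150:310],None,fx=4,fy=4)
cv2.imwrite("pics/s8.png",a[:,:,::-1])
E
```

```text
t 16.40 at [456.7 151.6  80.7] yaw 156.0 turn [ 0.    0.04 -0.  ] shift [ 1.6 -0.8 63.7] F [0.  0.  0.8] w 0.0856 gf 0.0
```

View pics/s8.png

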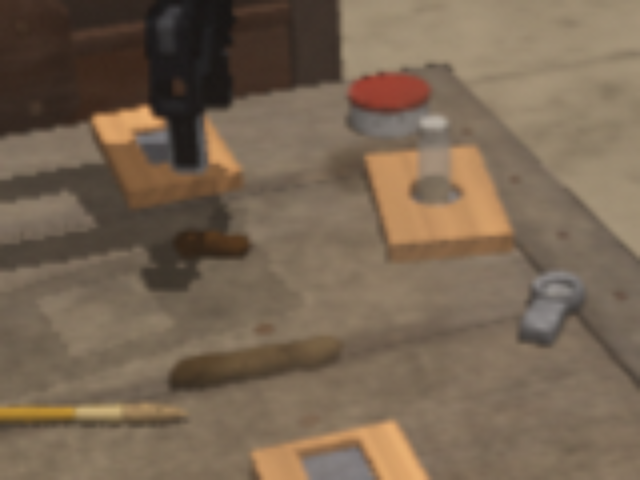

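The vial stands upright in its recess, (435,165), and the gripper is above the phalanx. Descending to grip it.

Request:
apply_moves(increments=[[[1.5,-1,20],[0,0,0],1],[[0,0,22],[0,0,0],1],[[0,0,14],[0,0,0],1],[[0,0,7],[0,0,0],1],[[0,0,0],[0,0,0],1],[[0,0,0],[0,0,0],1]])

```text
time_s: 17.05
ee_pos: [0.4571, 0.1513, 0.0191]
orientation: [0.652, 3.065, 0.001]
force: [-0.7, -0.1, 0.9]
width: 0.0853
gripper_force: 0.0
```

Request:
apply_moves(increments=[[[0,0,0],[0,0,0],-1],[[0,0,0],[0,0,0],-1],[[0,0,0],[0,0,0],-1],[[0,0,0],[0,0,0],-1],[[0,0,0],[0,0,0],-1],[[0,0,0],[0,0,0],-1],[[0,0,0],[0,0,0],-1],[[0,0,0],[0,0,0],-1]], newtons=30)

```text
time_s: 17.85
ee_pos: [0.4554, 0.1512, 0.0183]
orientation: [0.651, 3.067, -0.0]
force: [-1.9, -0.0, 5.8]
width: 0.0169
gripper_force: 29.5
```

Request:
apply_moves(increments=[[[0,0,-5],[0,0,0],-1],[[0,0,-15],[0,0,0],-1],[[0,0,-20],[0,0,0],-1],[[0,0,-15],[0,0,0],-1],[[0,0,0],[0,0,0],-1],[[0,0,0],[0,0,0],-1]])

```text
time_s: 18.45
ee_pos: [0.4549, 0.1513, 0.0729]
orientation: [0.651, 3.067, -0.0]
force: [-1.1, -0.4, -0.3]
width: 0.0171
gripper_force: 29.0
```

Request:
apply_moves(increments=[[[0,0,0],[0,0,0.6],-1],[[0,0,0],[0,0,1],-1],[[0,0,0],[0,0,1],-1],[[0,0,0],[0,0,1],-1],[[0,0,0],[0,0,1],-1],[[0,0,0],[0,0,1],-1],[[0,0,0],[0,0,1],-1],[[0,0,0],[0,0,1],-1],[[0,0,0],[0,0,0.52],-1],[[0,0,0],[0,0,0],-1],[[0,0,0],[0,0,0],-1]])

```text
time_s: 19.55
ee_pos: [0.4542, 0.1511, 0.072]
orientation: [2.196, 2.241, 0.002]
force: [0.7, -0.1, -0.5]
width: 0.0175
gripper_force: 29.0
```

```bash
python3 - <<'E'
from h import *
plan(456.2,296,80,91)
im=imaging.grab_frame("side"); a=cv2.resize(im[120:240,150:310],None,fx=4,fy=4)
cv2.imwrite("pics/s9.png",a[:,:,::-1])
E
```

```text
t 19.55 at [454.2 151.1  72. ] yaw 91.1 turn [0.03 0.01 0.02] shift [144.8   4.6  -8. ] F [ 0.7 -0.1 -0.5] w 0.0175 gf 29.0
```

View pics/s9.png

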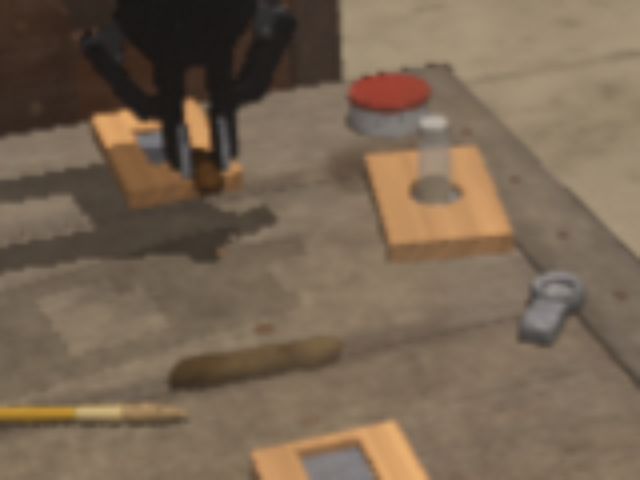

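The phalanx is held level with its end at (207,185). Carrying it to its cradle.

Request:
apply_moves(increments=[[[12,1,0],[0,0,0],-1],[[22,1,0],[0,0,0],-1],[[26,1,0],[0,0,0],-1],[[26,0,0],[0,0,0],-1],[[26,0,0],[0,0,0],-1],[[20,0,0],[0,0,0],-1],[[12.5,0,0],[0,0,0],-1],[[0,0,0],[0,0,0],-1],[[0,0,0],[0,0,0],-1]])

```text
time_s: 20.5
ee_pos: [0.455, 0.2956, 0.0726]
orientation: [2.196, 2.239, 0.003]
force: [-0.1, 0.2, 0.6]
width: 0.0174
gripper_force: 29.0
```

```bash
python3 -c "
from h import *
plan(456.2,296,34,91)
im=imaging.grab_frame('side');c=im[120:180,150:260];i=c.astype(int)
m=(i[...,0]<130)&(i[...,0]-i[...,2]>35)&(i[...,0]>i[...,1]*1.25)
for b in blobs(m,8): q=b.reshape(-1,2)+[150,120]; print(len(q),q.min(0),q.max(0),q[q[:,1].argmax()])
"
```

```text
t 20.50 at [455.  295.6  72.6] yaw 91.1 turn [0.04 0.02 0.01] shift [ 0.3  1.2 38.6] F [-0.1  0.2  0.6] w 0.0174 gf 29.0
40 [195 163] [210 169] [196 169]
147 [173 144] [201 171] [182 171]
43 [237 142] [257 147] [250 147]
15 [187 138] [193 143] [188 143]
```

```bash
python3 -c "
from h import *
print(cast('side',[[201.8,168.2],[201.8,163]],.056)*1000)"
```

```text
[[450.57242146 124.07817081  56.        ]
 [457.48262184 151.58090881  56.        ]]
```

Request:
apply_moves(increments=[[[0,1,10],[0,0,0],-1],[[0,0,14],[0,0,0],-1],[[0,0,8],[0,0,0],-1],[[0,0,4],[0,0,0],-1],[[0,0,2],[0,0,0],-1],[[0,0,0],[0,0,0],-1],[[0,0,0],[0,0,0],-1]])

```text
time_s: 21.25
ee_pos: [0.4568, 0.2959, 0.0351]
orientation: [2.197, 2.238, 0.005]
force: [0.2, -0.7, -0.3]
width: 0.017
gripper_force: 29.0
```

The near end at y=124 mm, against the expected 125.6, means the bone is centred. Lowering.

Request:
apply_moves(increments=[[[0,0,3],[0,0,0],-1],[[0,0,3],[0,0,0],-1],[[0,0,1],[0,0,0],-1],[[0,0,0],[0,0,0],-1],[[0,0,0],[0,0,0],-1]])

```text
time_s: 21.75
ee_pos: [0.4565, 0.2958, 0.0278]
orientation: [2.197, 2.238, 0.004]
force: [0.0, 0.1, 0.6]
width: 0.0173
gripper_force: 29.0
```

Request:
apply_moves(increments=[[[0,0,1],[0,0,0],-1],[[0,0,0],[0,0,0],-1]])

```text
time_s: 21.95
ee_pos: [0.4565, 0.2957, 0.0268]
orientation: [2.197, 2.238, 0.004]
force: [0.1, -0.3, -0.2]
width: 0.0171
gripper_force: 29.0
```

Request:
apply_moves(increments=[[[0,0,1],[0,0,0],-1],[[0,0,0],[0,0,0],-1]])

```text
time_s: 22.15
ee_pos: [0.4567, 0.2958, 0.0264]
orientation: [2.197, 2.238, 0.005]
force: [-1.3, 0.1, 4.4]
width: 0.0173
gripper_force: 29.8
```

Request:
apply_moves(increments=[[[0,0,-0.5],[0,0,0],-0.3],[[0,0,0],[0,0,0],0],[[0,0,0],[0,0,0],0.5],[[0,0,0],[0,0,0],1],[[0,0,0],[0,0,0],1],[[0,0,0],[0,0,0],1],[[0,0,-15],[0,0,0],1],[[0,0,-30],[0,0,0],1],[[0,0,-30],[0,0,0],1],[[0,0,-15],[0,0,0],1],[[0,0,0],[0,0,0],1]])

```text
time_s: 23.25
ee_pos: [0.4587, 0.2971, 0.1206]
orientation: [2.195, 2.236, 0.016]
force: [0.7, -0.1, -0.1]
width: 0.0854
gripper_force: 0.0
```

Request:
apply_moves(increments=[[[0,0,0],[0,0,0.9],1],[[0,0,0],[0,0,1],1],[[0,0,0],[0,0,1],1],[[0,0,0],[0,0,1],1],[[0,0,0],[0,0,1],1],[[0,0,0],[0,0,1],1],[[0,0,0],[0,0,1],1],[[0,0,0],[0,0,1],1],[[0,0,0],[0,0,1],1],[[0,0,0],[0,0,1],1],[[0,0,0],[0,0,1],1],[[0,0,0],[0,0,1],1]])

```text
time_s: 24.45
ee_pos: [0.4552, 0.2955, 0.1154]
orientation: [3.137, -0.123, 0.006]
force: [0.7, 0.4, -0.0]
width: 0.0854
gripper_force: 0.0
```

```bash
python3 - <<'E'
from h import *
plan(445,9,80,-4)
print(bot.observe()["joint_pos"].round(2))
E
```

```text
t 24.45 at [455.2 295.5 115.4] yaw -4.5 turn [ 0.01 -0.03 -0.06] shift [  9.8 286.5  35.4] F [ 0.7  0.4 -0. ] w 0.0854 gf 0.0
[ 0.42  0.28  1.74 -0.    1.12  2.07]
```

Request:
apply_moves(increments=[[[1,18,0],[0,0,0],1],[[1,32,0],[0,0,0],1],[[1,36,0],[0,0,0],1],[[1,36,0],[0,0,0],1],[[1,36,0],[0,0,0],1],[[1,36,0],[0,0,0],1],[[1,36,5],[0,0,0],1],[[1,30,10],[0,0,0],1],[[1,18,10],[0,0,0],1],[[1,8,10],[0,0,0],1],[[0,0,0],[0,0,0],1],[[0,0,0],[0,0,0],1]])

```text
time_s: 25.65
ee_pos: [0.4451, 0.0105, 0.0812]
orientation: [3.139, -0.114, 0.007]
force: [0.3, -0.5, 0.6]
width: 0.0856
gripper_force: 0.0
```

```bash
python3 - <<'E'
from h import *
plan(445,9,17,-4)
# rib ends from side view, earlier picture crop (170..340,340..385)/4
f=lambda u,v:[150+u/4,120+v/4]
print(cast("side",[f(171,375),f(341,350)],.008)*1000)
E
```

```text
t 25.65 at [445.1  10.5  81.2] yaw -4.1 turn [ 0.   -0.03 -0.02] shift [-0.   1.5 64.2] F [ 0.3 -0.5  0.6] w 0.0856 gf 0.0
[[395.85159217   6.64603787   8.        ]
 [493.33893202  -5.09667457   8.        ]]
```

Request:
apply_moves(increments=[[[0,2.5,20],[0,0,0],1],[[0,0,22],[0,0,0],1],[[0,0,14],[0,0,0],1],[[0,0,8],[0,0,0],1],[[0,0,0],[0,0,0],1],[[0,0,0],[0,0,0],1]])

```text
time_s: 26.25
ee_pos: [0.4464, 0.0077, 0.0182]
orientation: [3.138, -0.112, 0.01]
force: [0.5, -0.4, 0.4]
width: 0.0857
gripper_force: 0.0
```

Request:
apply_moves(increments=[[[0,0,0],[0,0,0],-1],[[0,0,0],[0,0,0],-1],[[0,0,0],[0,0,0],-1],[[0,0,0],[0,0,0],-1],[[0,0,0],[0,0,0],-1],[[0,0,0],[0,0,0],-1],[[0,0,0],[0,0,0],-1],[[0,0,0],[0,0,0],-1]], newtons=35)

```text
time_s: 27.05
ee_pos: [0.446, 0.0071, 0.018]
orientation: [3.138, -0.113, 0.009]
force: [-0.9, -0.7, 6.6]
width: 0.0188
gripper_force: 34.4
```

Request:
apply_moves(increments=[[[0,0,-5],[0,0,0],-1],[[0,0,-15],[0,0,0],-1],[[0,0,-20],[0,0,0],-1],[[0,0,-20],[0,0,0],-1],[[0,0,0],[0,0,0],-1],[[0,0,0],[0,0,0],-1]])

```text
time_s: 27.65
ee_pos: [0.4455, 0.0073, 0.0777]
orientation: [3.138, -0.113, 0.01]
force: [-0.6, 0.5, -0.5]
width: 0.0188
gripper_force: 33.8
```

Request:
apply_moves(increments=[[[0,0,0],[0,0,-0.5],-1],[[0,0,0],[0,0,-1],-1],[[0,0,0],[0,0,-1],-1],[[0,0,0],[0,0,-1],-1],[[0,0,0],[0,0,-1],-1],[[0,0,0],[0,0,-1],-1],[[0,0,0],[0,0,-1],-1],[[0,0,0],[0,0,-1],-1],[[0,0,0],[0,0,-1],-1],[[0,0,0],[0,0,-1],-1],[[0,0,0],[0,0,-1],-1],[[0,0,0],[0,0,-1],-1]])

```text
time_s: 28.85
ee_pos: [0.444, 0.0076, 0.076]
orientation: [2.255, 2.184, 0.002]
force: [0.5, -0.3, -0.6]
width: 0.0182
gripper_force: 33.8
```

Request:
apply_moves(increments=[[[0,0,0],[0,0,0],-1],[[0,0,0],[0,0,0],-1]])

```text
time_s: 29.05
ee_pos: [0.4445, 0.0075, 0.0766]
orientation: [2.264, 2.174, 0.003]
force: [-0.8, 0.8, -0.1]
width: 0.0187
gripper_force: 33.8
```

```bash
python3 - <<'E'
from h import *
plan(454.3,-149.2,75,88.4)
im=imaging.grab_frame("side"); cv2.imwrite("pics/s10.png",cv2.resize(im[130:270,130:310],None,fx=4,fy=4)[:,:,::-1])
E
```

```text
t 29.05 at [444.5   7.5  76.6] yaw 87.7 turn [ 0.02  0.01 -0.09] shift [-156.4   14.2    1.6] F [-0.8  0.8 -0.1] w 0.0187 gf 33.8
```

View pics/s10.png

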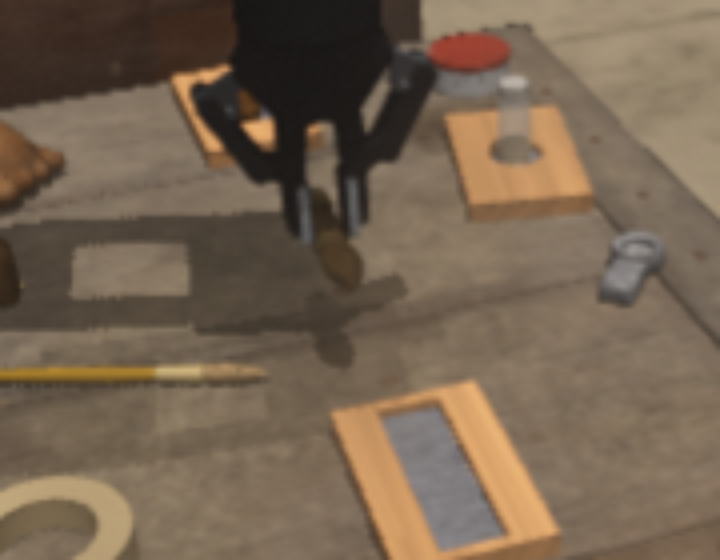

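The rib is held with its near end at crop pixel (345,275). That was my 14th and last picture, so the remaining checks are numeric.

```bash
python3 - <<'E'
from h import *
f=lambda u,v:[130+u/4,130+v/4]
for z in(.059,.066): print(cast("side",[f(347,290),f(345,268)],z).round(4)*1000)
E
```

```text
[[440.8 -45.9  59. ]
 [445.8 -24.2  59. ]]
[[438.2 -56.6  66. ]
 [443.2 -35.1  66. ]]
```

Request:
apply_moves(increments=[[[0,0,0],[0,0,-0.09],-1],[[-12,1,0],[0,0,0],-1],[[-22,2,0],[0,0,0],-1],[[-28,3,0],[0,0,0],-1],[[-28,2,0],[0,0,0],-1],[[-28,2,0],[0,0,0],-1],[[-22,2,0],[0,0,0],-1],[[-12,1,0],[0,0,0],-1],[[-4,1,0],[0,0,0],-1],[[0,0,0],[0,0,0],-1],[[0,0,0],[0,0,0],-1]])

```text
time_s: 30.2
ee_pos: [0.4552, -0.1482, 0.0777]
orientation: [2.246, 2.191, 0.005]
force: [-0.7, -0.5, 0.1]
width: 0.0188
gripper_force: 33.8
```

```bash
python3 - <<'E'
from h import *
plan(454.3,-149.2,34,88.4)
E
```

```text
t 30.20 at [ 455.2 -148.2   77.7] yaw 88.6 turn [0.04 0.   0.03] shift [-1.  -0.9 43.7] F [-0.7 -0.5  0.1] w 0.0188 gf 33.8
```

The rib's near end is at y=-46, against the expected -44, so it is level and centred. Lowering; contact should come at z≈26.

Request:
apply_moves(increments=[[[-1,-1,10],[0,0,0],-1],[[0,0,14],[0,0,0],-1],[[0,0,10],[0,0,0],-1],[[0,0,6],[0,0,0],-1],[[0,0,3],[0,0,0],-1],[[0,0,0],[0,0,0],-1],[[0,0,0],[0,0,0],-1]])

```text
time_s: 30.9
ee_pos: [0.4551, -0.1501, 0.0352]
orientation: [2.245, 2.19, 0.005]
force: [0.6, -0.3, -0.0]
width: 0.0187
gripper_force: 33.8
```

Request:
apply_moves(increments=[[[0,0,3],[0,0,0],-1],[[0,0,2],[0,0,0],-1],[[0,0,0],[0,0,0],-1],[[0,0,0],[0,0,0],-1]])

```text
time_s: 31.3
ee_pos: [0.4547, -0.15, 0.0299]
orientation: [2.245, 2.19, 0.005]
force: [0.3, -0.6, -0.6]
width: 0.0185
gripper_force: 33.8
```

```bash
python3 - <<'E'
from h import *
plan(454.3,-149.2,26,88.4)
E
```

```text
t 31.30 at [ 454.7 -150.    29.9] yaw 88.6 turn [0.04 0.01 0.02] shift [ 0.8 -0.4  3.9] F [ 0.3 -0.6 -0.6] w 0.0185 gf 33.8
```

Request:
apply_moves(increments=[[[0,0,2],[0,0,0],-1],[[0,0,1],[0,0,0],-1],[[0,0,0],[0,0,0],-1]])

```text
time_s: 31.6
ee_pos: [0.4546, -0.1499, 0.0267]
orientation: [2.246, 2.191, 0.004]
force: [-0.1, -0.2, -0.5]
width: 0.0184
gripper_force: 33.8
```

Request:
apply_moves(increments=[[[0,0,1],[0,0,0],-1],[[0,0,0],[0,0,0],-1]])

```text
time_s: 31.8
ee_pos: [0.4548, -0.1501, 0.0261]
orientation: [2.245, 2.19, 0.005]
force: [-0.4, -0.8, 1.1]
width: 0.0186
gripper_force: 34.2
```

Request:
apply_moves(increments=[[[0,0,1],[0,0,0],-1],[[0,0,0],[0,0,0],-1]])

```text
time_s: 32.0
ee_pos: [0.4549, -0.1501, 0.026]
orientation: [2.245, 2.191, 0.004]
force: [-3.0, 1.1, 10.0]
width: 0.0186
gripper_force: 35.9
```

It is seated at z=26.0. Releasing, rising and clearing the view.

Request:
apply_moves(increments=[[[0,0,-1.5],[0,0,0],-0.3],[[0,0,0],[0,0,0],0],[[0,0,0],[0,0,0],0.5],[[0,0,0],[0,0,0],1],[[0,0,0],[0,0,0],1],[[0,0,0],[0,0,0],1],[[0,0,-15],[0,0,0],1],[[0,0,-30],[0,0,0],1],[[0,0,-40],[0,0,0],1],[[0,0,-40],[0,0,0],1],[[0,0,-30],[0,0,0],1],[[0,0,0],[0,0,0],1]])

```text
time_s: 33.2
ee_pos: [0.4573, -0.1516, 0.1868]
orientation: [2.238, 2.183, 0.01]
force: [1.4, -0.4, 0.9]
width: 0.0855
gripper_force: 0.0
```

Request:
apply_moves(increments=[[[-20,-16,0],[0,0,0],1],[[-31,-26,0],[0,0,0],1],[[-31,-26,0],[0,0,0],1],[[-31,-26,0],[0,0,0],1],[[-31,-26,0],[0,0,0],1],[[-31,-26,0],[0,0,0],1],[[-31,-26,0],[0,0,0],1],[[-31,-26,0],[0,0,0],1],[[-31,-26,0],[0,0,0],1],[[-31,-26,0],[0,0,0],1],[[-20,-16,0],[0,0,0],1],[[0,0,0],[0,0,0],1]])

```text
time_s: 34.4
ee_pos: [0.1778, -0.464, 0.1795]
orientation: [2.251, 2.186, 0.004]
force: [-0.5, 0.8, 0.1]
width: 0.0852
gripper_force: 0.0
```

```bash
python3 - <<'E'
from h import *
plan(150,-500,180,88)
t=imaging.grab_frame("top")[:,:,::-1].copy(); cv2.imwrite("pics/top2.png",t)
g=cv2.resize(t[140:265,98:420],None,fx=4,fy=4,interpolation=cv2.INTER_CUBIC)
i=g.astype(int);B,G,Rr=i[...,0],i[...,1],i[...,2]
def meas(k,m,z,lo=250):
    for b in blobs(cv2.morphologyEx(m.astype(np.uint8),cv2.MORPH_OPEN,np.ones((3,3))),lo):
        px=(b.reshape(-1,2)+.5)/4-.5+[98,140]; print(k,rect("top",px,z))
c0=cast  # bone = dark, non-blue pixels inside each recess window (px boxes of the recess)
W=(Rr>150)&(Rr-B>55)
ws=cv2.morphologyEx(W.astype(np.uint8),cv2.MORPH_OPEN,np.ones((3,3)))
for b in blobs(ws,2000):
    hull=np.zeros(ws.shape,np.uint8); cv2.drawContours(hull,[b],-1,1,-1)
    ins=cv2.erode(hull,np.ones((15,15)))==1
    print("board",rect("top",(b.reshape(-1,2)+.5)/4-.5+[98,140],.014))
    meas("  bone",ins&(Rr-B>12)&(Rr<125),.020,300)
    meas("  felt",ins&(Rr-B<=8)&(Rr<160),.008,60)
meas("red",(Rr-G>70)&(G<80),.026)
meas("bright",(Rr>165)&(Rr-B<40),.066)
a=cv2.imread("pics/top0.png")[145:180,240:280].astype(int); print("loupe/tin diff",abs(a-t[145:180,240:280]).mean(),abs(cv2.imread("pics/top0.png")[145:176,117:150].astype(int)-t[145:176,117:150]).mean())
E
```

```text
t 34.40 at [ 177.8 -464.   179.5] yaw 88.3 turn [0.03 0.01 0.04] shift [-36.9 -26.5  -0.5] F [-0.5  0.8  0.1] w 0.0852 gf 0.0
board [ 454.3 -148.9   82.1  132.7   88.4]
  bone [ 454.6 -149.1   20.3  100.4   88.3]
  felt [ 454.2 -149.8   31.2  111.4   88.3]
board [456.  295.6  81.4 132.  -89. ]
  bone [456.6 294.2  19.3  50.2 -89.5]
  felt [456.1 296.7  30.1  59.8 -89.5]
board [ 613.2 -299.6   82.3  132.4  -80.9]
  bone [ 613.5 -298.8   45.3   61.2  -76.9]
  felt [ 614.2 -300.9   56.7   70.2  -80.8]
board [610.1 150.4  81.7 132.3  78.2]
  felt [608.9 148.5  26.6  32.5 -37.4]
board [630.5 299.6  59.8  60.3  45.8]
red [628.2 294.9  58.7  58.9 -70.8]
bright [ 412.8 -356.5    5.5   34.3   -0.8]
bright [610.2 151.4  18.1  19.1 -89.1]
bright [619.2 360.7   3.9  59.4   1.6]
bright [ 578.4 -356.3   10.1  194.7   -0.6]
loupe/tin diff 0.6985714285714286 0.7438905180840665
```

All three bones and the vial are within about 3 mm of their recess centres and aligned, and the tin and loupe are unmoved. Handing in.

```bash
python3 -c "
from cell import bot
print(bot.finish_job())"
```

```text
the job is handed in; nothing more can be done
None
```

I put the rib, phalanx, ankle bone and vial in their matching cradles, released them and handed the job in at about 34 s; each measures within about 3 mm of its recess centre, the tin and loupe look unmoved, and no verdict came back.

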